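Check the catch of the coffee maker's swing-out filter basket

TASK

Before the coffee is brewed, make sure the coffee maker's swing-out filter basket is really caught: take it by its upright grip bar and tug it firmly. If it gives, press it home, without forcing it, until the catch clicks in, and tug again until it holds against the pull; then let go and leave it shut. Leave the jug under it, the mug, the filter box and the teaspoon where they are.

Things in the scene. Friction and masses are not known exactly. Their poses are not given: they have to be found in the camera images.
- grip (a point): grasp point on the axis of the basket's black grip bar: an upright round bar 14 mm thick, 52 mm tall (14 mm below this point to 38 above), its axis 22 mm before the metal front panel, to which a 6 mm web joins it; 132 mm from the hinge axis, so fingers can close on its left and right and it can turn between them. Axes: x into the machine (to press; a tug goes along -x), y left, z up
- basket (a joint): swing of the filter basket about the upright hinge at its panel's left end, rad: 0 = home, grows as the bar side swings out to the robot (0.01 rad = 1.3 mm at the bar). Stiff hinge, 1 N at the bar, more when moved fast. Not caught, it swings out with under 5 N. Pressed in, it meets a soft buffer at 0.002 (about 10 N per mm at the bar); at about 28 N it reads -0.019 and is being forced
- striker: steel striker, 10 mm, on the basket's inner side, 152 mm from the hinge, hidden inside the machine; moves with the basket. A sprung pawl in the roof drops behind it. The catch depth varies: it clicks in somewhere between 0.03 and 0 rad, after a press of 2 to 15 N at the bar. At the start it may be caught or only lean on the pawl: either way it stands about shut, at most 15 mm out at the bar
- hinge (a point): on the basket's hinge axis, at grip height; fixed to the machine. A caught basket has up to 2 mm of play at the bar, then holds springily, 2 to 4 N per mm. A steady tug of 10 to 14 N at the bar proves the catch (it then gives up to 7 mm in all); over 25 N wrenches it
- panel_front (a point): point on the front face of the basket's panel behind the bar, 24 mm above the grip point; the panel is 168 mm wide and 80 mm tall; moves with the basket
- visor_edge (a point): lower front edge of the machine's roof, above the bar: it overhangs the web behind the bar, 67 mm above the grip point and 6 mm farther in, and is 10 mm thick here, then slopes up and back at 40 degrees from level. A gripper coming straight down strikes the roof, so reach in from the front, the tool leaning back toward the robot 28 to 45 degrees from vertical
- machine: black drip coffee maker fixed on the bamboo board, 209 x 190 x 322 mm, hotplate below, filter basket above it under the roof; origin at the centre of its foot, on the board (29 mm above the stove top; the board lies on the cold burner coils); x points from its front into it, y to its left, z up. An extractor hood hangs 0.63 m above the stove
- jug: glass coffee jug with black handle and lid, 177 x 133 x 152 mm, standing on the hotplate 7 mm below the basket; origin at its foot; leave it
- mug: cream mug, 83 x 117 x 94 mm, on the board left of the machine; origin at its foot; leave it
- filters: carton of filters, 131 x 53 x 162 mm, on the board behind the mug; origin at its foot; leave it
- spoon: steel teaspoon, 130 x 26 x 11 mm, on the board in front of the mug; origin at its foot; leave it

How it is judged:
By the outcome, as a careful person would: the job done as asked, in the order asked, and still so for the second after the job is handed in, with the robot touching nothing.
It also fails if it takes over 67 s, if anything falls off the work surface, if the arm or the gripper's body presses on something with over 40 N, if the wrist force passes 120 N, or if a joint passes its speed limit or range.

ROBOT

A 6-joint arm with a two-finger parallel gripper is mounted at the origin on a cart in front of the work surface, level with it; the furniture and walls round the work are solid. World frame = base frame: x ahead of the robot, y to its left, z up, the work surface at z = 0. Lengths are in m, angles in rad, forces in N, time in s.
With the tool pointing down it reaches from about 0.35 to 0.975 m from the base axis. Payload 4.9 kg.
Tool frame: the origin (TCP) lies where the fingers leave the gripper's body, on its centre line; the fingertips stand 73 mm ahead of it and the grasp point (between the pads) lies 54 mm ahead of it; z points along the fingers, y is the direction in which the jaws open and shut (so a half turn about z gives the same grasp; the last joint's range is limited). The gripper opens to 85 mm and grips with 20 to 120 N. Pads are 22 mm wide; open, the fingers measure 114 mm over their backs; the gripper's body (76 mm by 85 mm) begins 54 mm behind the grasp point. The pads swing forward as they close: fully open they stand 13 mm farther back than shut.
Start: joints at [1.209, 0.053, 1.613, -0, 1.476, -0.119], TCP at [0.15, 0.607, 0.304] pointing down, gripper open.
Joint ranges: [-3.01, 3.01], [-1.01, 2.22], [0.06, 2.58], [-1.02, 4.17], [0.09, 2.62], [-3.14, 3.14]. Speed limits (rad/s): [2.57, 2.57, 3.14, 3.14, 3.14, 3.14].

INTERFACE

Orientations are given as a rotation vector (axis times angle).
In Python, from station import monitor, vision, workorder gives the robot as it stands.
- The arm moves only by the tool arm_command, never from a script. Its argument "rows" is text: rows parted by semicolons, each of 6 numbers parted by spaces: the shift along the world's x, y, z in mm, then the turn, a rotation vector about the world's x, y, z in degrees. In form: tx ty tz wx wy wz; .... A call has 1 to 12 rows; each row is the pose to reach, as a shift and turn from the pose measured when the call began; what a row does not reach only later rows make up. A row lasts 1/8 s, in which the tool goes at most 62.5 mm and 10.7 degrees, less where a joint would pass 70% of its speed; a pose out of reach is approached as far as the arm can. A call with a gripper value outside its range is refused whole. "jaw" is the opening, from 0 (shut) to 1 (fully open), set as the call begins (left out, the last holds). The fingers move at their own pace and stop on an object; "squeeze" is the grip in N (left out, the last holds). Time passes only in rows, so rows that repeat a pose let the fingers close. It gives the time, the measured TCP pose, the force and the opening at its end, in the units of the state.
- monitor.get_obs(): the state, without advancing time (a new reading comes with each control period).
- vision.get_image(name): name is "scene" or "top" or "wrist"; returns a dict with "frame" (384x512x3 uint8, red, green, blue), "vfov" (degrees; the focal length in pixels is half the picture's height over the tangent of half this angle, whatever the lens; pixels are square), "cx", "cy" (the principal point, pixels), "R" (3x3) and "t" (3): a world point X has camera coordinates R X + t; the wrist camera has in their place "T_tool_cam" (4x4, takes a point from camera to tool coordinates, whose origin is the TCP and whose axes are the flange's). Camera axes: x right, y down, z forward; pixel columns grow to the right and rows downward; lengths in m; the calibration is good to about 2 mm. A picture is of the moment at which its call begins: read the wrist's pose just before it. There is no depth.
- workorder.finish_job(): hands the job in, once; it reports no verdict.
The state is a dict: "t": time; "q": joint angles; "dq": joint speeds; "effort": joint torques, N m; "tool_pos": TCP position; "tool_rot": TCP orientation; "contact_force": force on the tool from outside, world axes, zero at the start; "wrist_torque": the same for the moment, N m; "opening": finger opening in m.
Only numpy, scipy, OpenCV 4.12 (cv2) and the standard library are available. Lean on these libraries where they do the work, as an engineer would, in place of code of your own. Each camera call takes 0.05 s, during which the arm holds its last target. There are 200 camera calls.

## Working session

There is one attempt and no reset: what is moved stays moved. The work goes in short steps, Python scripts to look and compute and a tool call to move; the robot and the scene stay as the last step left them, time stands still between calls to the robot, and variables do not carry over. Pictures are saved under pics/ and viewed, about 8 in all and at most 12, crops included, and the job is handed in when it is done.

Besides the shell and the picture viewer there is one more tool, called after "Request:" by a JSON object that holds its "fn" and its "kwargs". arm_command: Moves the arm, as the interface text tells. Its arguments: {"type":"object","properties":{"rows":{"type":"string"},"jaw":{"type":"number"},"squeeze":{"type":"number"}},"required":["rows"]}

```bash
mkdir -p pics; ls
cat > h.py <<'E'
import numpy as np, cv2
from station import monitor, vision, workorder
from scipy.spatial.transform import Rotation as Ro
def snap(name,fn):
    o=monitor.get_obs(); d=vision.get_image(name)
    cv2.imwrite(f'pics/{fn}.png',cv2.cvtColor(d['frame'],cv2.COLOR_RGB2BGR))
    f=192/np.tan(np.radians(d['vfov']/2)); K=np.array([[f,0,d['cx']],[0,f,d['cy']],[0,0,1]])
    if 'R' in d: R,t=np.array(d['R']),np.array(d['t'])
    else:
        T=np.eye(4);T[:3,:3]=Ro.from_rotvec(o['tool_rot']).as_matrix();T[:3,3]=o['tool_pos']
        M=np.linalg.inv(T@np.array(d['T_tool_cam'])); R,t=M[:3,:3],M[:3,3]
    np.savez(f'pics/{fn}.npz',K=K,R=R,t=t)
def ld(fn): d=np.load(f'pics/{fn}.npz'); return d['K'],d['R'],d['t']
def proj(fn,X):
    K,R,t=ld(fn); p=(np.atleast_2d(X)@R.T+t)@K.T; return p[:,:2]/p[:,2:]
def ray(fn,uv):
    K,R,t=ld(fn); return -R.T@t, R.T@np.linalg.inv(K)@np.array([*uv,1.])
def atz(fn,uv,z): c,d=ray(fn,uv); return c+d*(z-c[2])/d[2]
def tri(obs):
    A=0;b=0;L=[]
    for fn,uv in obs:
        c,d=ray(fn,uv); d=d/np.linalg.norm(d); P=np.eye(3)-np.outer(d,d); A=A+P;b=b+P@c; L.append((P,c))
    x=np.linalg.solve(A,b); return x,[np.linalg.norm(P@(x-c)) for P,c in L]
E
python3 - <<'E'
from h import *
o=monitor.get_obs(); print(o)
for n in ('scene','top','wrist'):
    snap(n,n+'0'); K,R,t=ld(n+'0'); print(n,K[0,0],-R.T@t,R[2])
a=cv2.imread('pics/scene0.png');b=cv2.imread('pics/top0.png')
cv2.imwrite('pics/s.png',cv2.resize(a,(800,600),interpolation=3));cv2.imwrite('pics/t.png',cv2.resize(b,(800,600),interpolation=3))
E
```

```text
pics
{'t': 0.0, 'q': array([ 1.20901073e+00,  5.33558041e-02,  1.61428183e+00, -2.85142057e-05,
        1.47602567e+00, -1.19007735e-01]), 'dq': array([ 0.00092668, -0.00079111,  0.00086702, -0.00145742, -0.00102784,
       -0.00059519]), 'effort': array([ 2.62727852e-03, -3.93672502e+01, -3.70187473e+01,  5.53565189e-05,
        6.78362310e-03,  1.02606222e-06]), 'tool_pos': array([0.15009019, 0.60622002, 0.3026708 ]), 'tool_rot': array([-0.3803579 , -3.11801188,  0.00316918]), 'contact_force': array([-0.51797531, -0.22946029,  0.71029162]), 'wrist_torque': array([ 0.00218294, -0.01319009, -0.01484757]), 'opening': 0.08552057842561782}
scene 363.37129005402016 [ 0.00695309 -0.46305753  0.61049425] [ 0.74655607  0.48432008 -0.45616674]
top 441.0709325132779 [0.24986602 0.05142817 0.96722575] [ 0.49495217 -0.11207109 -0.86166259]
wrist 320.00637762046546 [0.0817009  0.62389758 0.3744848 ] [ 0.26434976 -0.06838183 -0.96199955]
```

View pics/s.png

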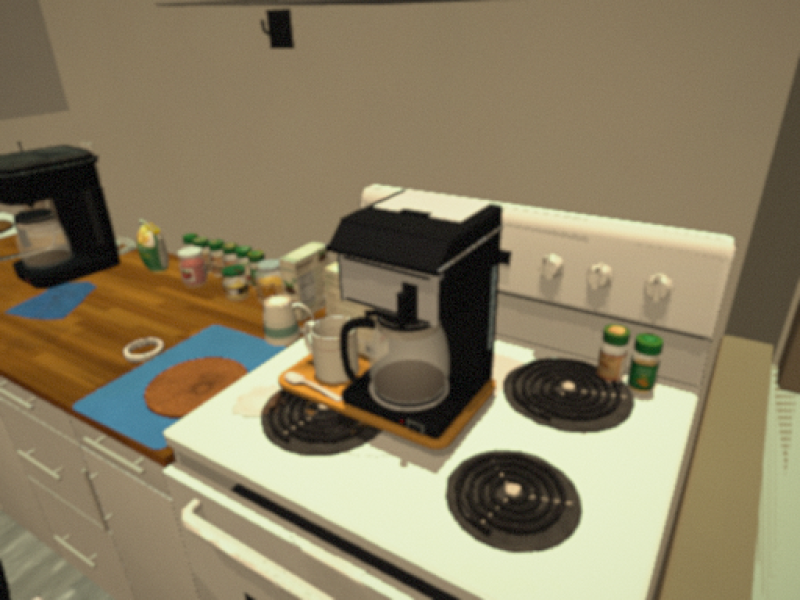

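View pics/t.png

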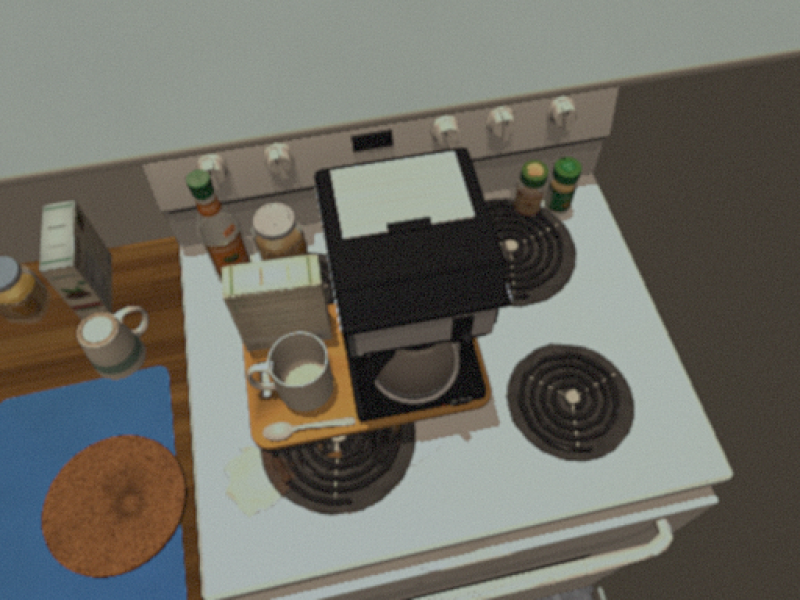

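The scene view shows the machine, with the grip bar near (408,305) in the 800-px picture and the panel behind it. In the top view the bar is near (462,330), just below the visor. Next I'll enlarge both.

Run:
```python
from h import *
a=cv2.imread('pics/scene0.png')[120:220,205:333];b=cv2.imread('pics/top0.png')[180:280,210:338]
# x6 horizontally stacked vertically: each 128x100 -> 4.6 -> use x3 height limits; save separately
for im,n in((a,'sc'),(b,'tc')): cv2.imwrite(f'pics/{n}.png',cv2.resize(im,None,fx=6,fy=6,interpolation=cv2.INTER_CUBIC))
```

```text
(no output)
```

View pics/sc.png

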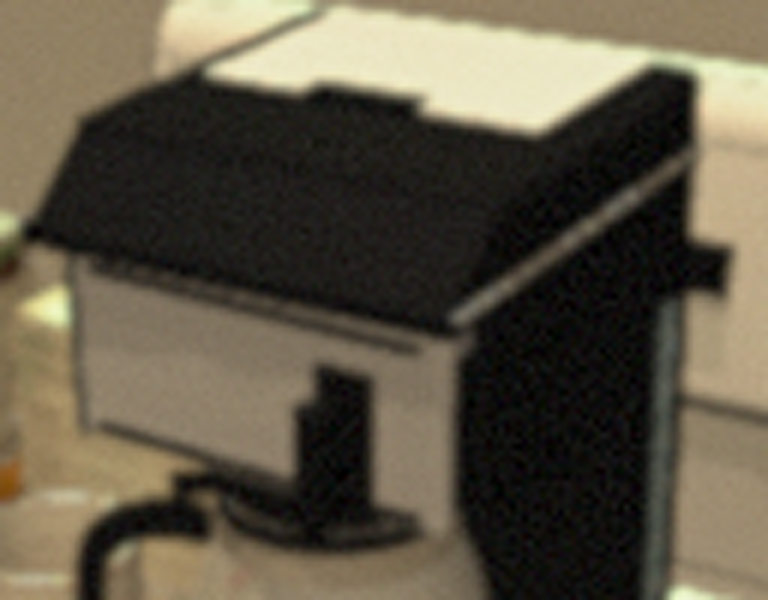

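View pics/tc.png

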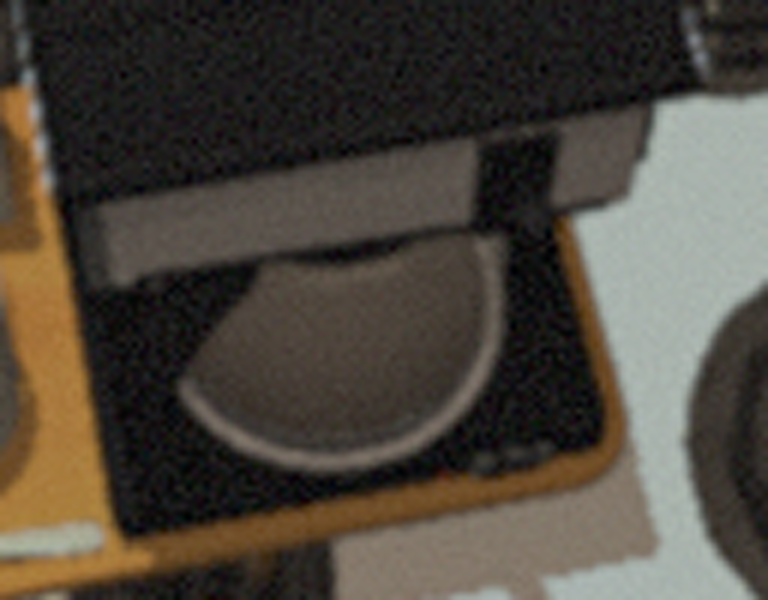

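Scene crop: the visor's lower edge runs from (35,235) to (450,330). The panel's left edge is x≈75–90 and its right edge ≈455. The dark bar and web (or shadow) spans x 298–370, y 370–520. In the top crop the bar is at x 478–555. To separate bar from shadow, I'll enlarge with more contrast.

Run:
```python
from h import *
def avg(n):
    return np.mean([vision.get_image(n)['frame'].astype(float) for _ in range(8)],0)[...,::-1]
a=avg('scene')[175:215,250:283];b=avg('top')[198:223,275:325]
g=lambda im:(255*np.clip(im/170,0,1)**.45).astype(np.uint8)
A=cv2.resize(g(a),None,fx=12,fy=12,interpolation=cv2.INTER_CUBIC);B=cv2.resize(g(b),None,fx=8,fy=8,interpolation=cv2.INTER_CUBIC)
c=np.zeros((480,796,3),np.uint8);c[:480,:396]=A;c[:200,396:796]=B
cv2.imwrite('pics/g.png',c)
```

```text
(no output)
```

View pics/g.png

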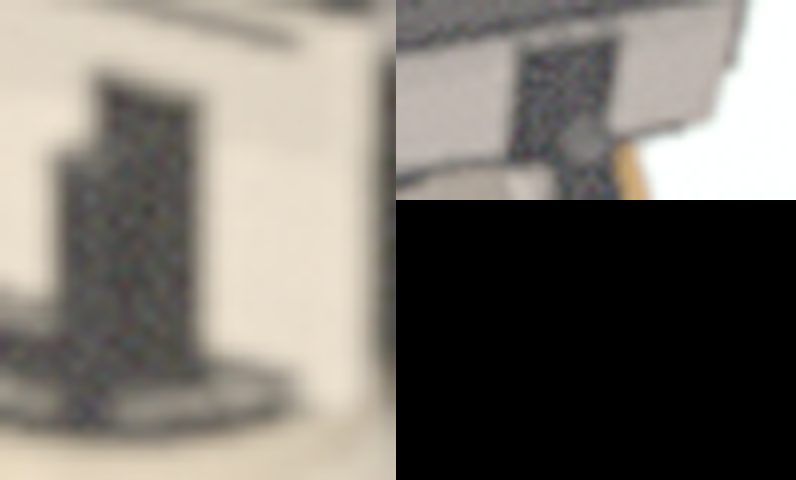

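The scene crop shows the bar as the left column (left edge x≈58, top ≈150, bottom ≈425), with the dark mount plate on the panel behind it. The top crop shows the bar's round top at (580,140).

Run:
```python
from h import *
# resize half-pixel: u=(U+.5)/s-.5+off
sc=lambda U,V:((U+.5)/12-.5+250,(V+.5)/12-.5+175)
tp=lambda U,V:((U-396+.5)/8-.5+275,(V+.5)/8-.5+198)
bt,r=tri([('scene0',sc(94,155)),('top0',tp(580,140))]); print('bar top',bt,r)
s6=lambda U,V:((U+.5)/6-.5+205,(V+.5)/6-.5+120)
t6=lambda U,V:((U+.5)/6-.5+210,(V+.5)/6-.5+180)
gz=bt[2]-.038
# visor lower front edge, corners in scene and top crops, z=gz+.067
for z in (gz+.067,gz+.077):
  P=[atz('scene0',s6(35,238),z),atz('scene0',s6(447,330),z)]
  Q=[atz('top0',t6(68,200),z),atz('top0',t6(480,138),z),atz('top0',t6(700,90),z)]
  print(z,P,np.linalg.norm(P[0]-P[1]),'\n',Q,[np.degrees(np.arctan2(*(b-a)[:2])) for a,b in ((P[0],P[1]),(Q[0],Q[2]))])
# machine base front corners at board z=.029
for uv in((122,540),(605,445)): print('base',atz('top0',t6(*uv),.035))
# panel bottom corners scene, top corners
for uv in((90,428),(450,532)): print('panel bot',atz('scene0',s6(*uv),gz+.024-.040))
```

```text
bar top [ 0.5919464  -0.09029541  0.27339525] [np.float64(0.0019363173344415464), np.float64(0.001936317334441593)]
0.30239525296898107 [array([0.61927703, 0.05264926, 0.30239525]), array([ 0.6185196 , -0.12988953,  0.30239525])] 0.1825403623456803 
 [array([0.60855992, 0.04329535, 0.30239525]), array([ 0.60254177, -0.0758758 ,  0.30239525]), array([ 0.60405822, -0.14232066,  0.30239525])] [np.float64(-179.76225650847914), np.float64(-178.6106913371773)]
0.312395252968981 [array([0.59940277, 0.03591091, 0.31239525]), array([ 0.59866992, -0.1407032 ,  0.31239525])] 0.1766156315612624 
 [array([0.60316465, 0.04341768, 0.31239525]), array([ 0.59723702, -0.07396097,  0.31239525]), array([ 0.59873066, -0.1394064 ,  0.31239525])] [np.float64(-179.76225650847917), np.float64(-178.61069133717723)]
base [0.60793772 0.04500038 0.035     ]
base [ 0.60521077 -0.14007245  0.035     ]
panel bot [0.62774351 0.03962351 0.21939525]
panel bot [ 0.62328226 -0.12893463  0.21939525]
```

```bash
cat >> h.py <<'E'
def goal(pos,lean,yaw=0):
    o=monitor.get_obs(); a=np.radians(lean)
    Rd=Ro.from_euler('z',yaw,degrees=True)*Ro.from_matrix(np.array([[-np.cos(a),0,np.sin(a)],[0,1,0],[-np.sin(a),0,-np.cos(a)]]))
    print('pos',o['tool_pos'].round(4),'shift',((np.array(pos)-o['tool_pos'])*1000).round(1),'rot',np.degrees((Rd*Ro.from_rotvec(o['tool_rot']).inv()).as_rotvec()).round(1),'F',np.round(o['contact_force'],1),'q',o['q'].round(2),'t',o['t'],o['opening'])
E
python3 -c "
from h import *
goal([.45,-.09,.32],40)"
```

```text
pos [0.1503 0.6066 0.3039] shift [ 299.7 -696.6   16.1] rot [ -4.9 -39.8  13.3] F [0.  0.2 0. ] q [ 1.21  0.05  1.61 -0.    1.48 -0.12] t 0.95 0.08535705073267986
```

Request:
{"fn": "arm_command", "kwargs": {"rows": "25 -50 10 0 0 0; 50 -105 20 0 0 0; 75 -160 25 0 0 0; 100 -215 30 0 0 0; 125 -270 30 -1 -5 2; 150 -325 30 -2 -10 4; 175 -380 30 -3 -15 6; 200 -435 30 -3 -20 8; 225 -490 30 -4 -25 10; 245 -545 30 -4 -30 11; 260 -600 30 -5 -35 12; 270 -650 25 -5 -40 13", "jaw": 1.0, "squeeze": 40}}

```text
t: 2.45
tool_pos: [0.4203, -0.0452, 0.33]
tool_rot: [0.007, 2.434, -0.005]
contact_force: [0.6, 0.8, 0.1]
opening: 0.0854
```

```bash
python3 -c "
from h import *
goal([.47,-.09,.31],40)"
```

```text
pos [ 0.4203 -0.0452  0.33  ] shift [ 49.7 -44.8 -20. ] rot [0.1 0.5 0.3] F [0.6 0.8 0.1] q [-0.41 -0.91  2.35  0.3   1.06 -2.04] t 2.45 0.08540111635633048
```

Request:
{"fn": "arm_command", "kwargs": {"rows": "20 -20 -10 0 0 0; 40 -40 -18 0 0.5 0.3; 50 -45 -20 0 0.5 0.3; 50 -45 -20 0 0.5 0.3"}}

```text
t: 2.95
tool_pos: [0.4704, -0.0905, 0.3096]
tool_rot: [0.001, 2.444, -0.002]
contact_force: [0.6, -0.3, -0.5]
opening: 0.0854
```

Run:
```python
from h import *
goal([.553,-.09,.285],40)
snap('wrist','w1'); im=cv2.imread('pics/w1.png')
cv2.imwrite('pics/w1b.png',cv2.resize((255*(im/255.)**.6).astype(np.uint8),(800,600),interpolation=3))
print(proj('w1',[[.592,-.09,.273],[.592,-.09,.235],[.592,-.09,.221]])*800/512)
```

```text
pos [ 0.4704 -0.0905  0.3096] shift [ 82.6   0.5 -24.6] rot [ 0.1 -0.   0.1] F [ 0.6 -0.3 -0.5] q [-0.48 -0.68  2.26  0.37  0.95 -2.17] t 2.95 0.0854420047569738
[[403.24825852 496.4881438 ]
 [403.47165414 409.68100162]
 [403.5438824  381.61451822]]
```

View pics/w1b.png

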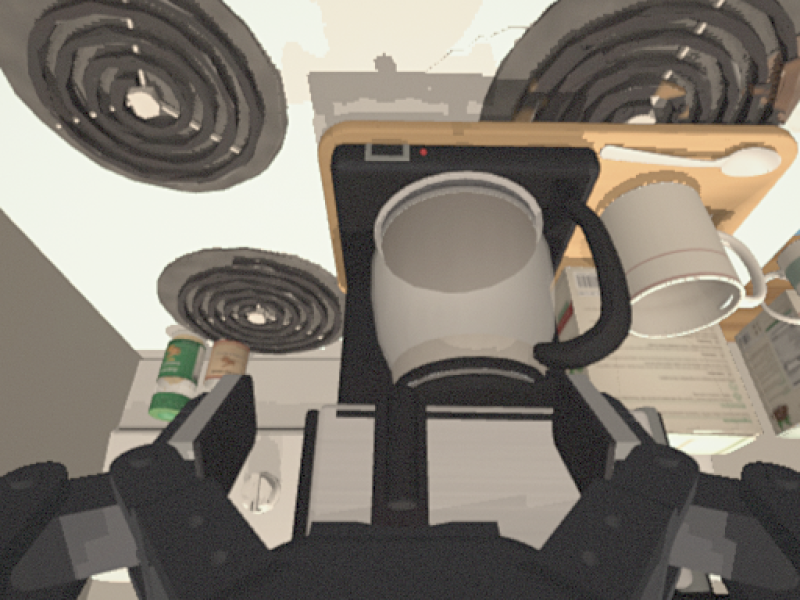

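The wrist view is upside down. It shows the bar at x 388–415 from y≈385 (bottom) to ≈505 (top), within a few mm of my projection, and the way in is clear. I'll move in with the jaws open.

Request:
{"fn": "arm_command", "kwargs": {"rows": "12 0 -4 0 0 0; 24 0 -7 0 0 0; 36 0 -10 0 0 0; 48 0 -13 0 0 0; 58 0 -16 0 0 0; 68 0 -18 0 0 0; 74 0 -20 0 0 0; 79 0 -21 0 0 0; 82 0 -22 0 0 0; 82 0 -22 0 0 0; 82 0 -22 0 0 0"}}

```text
t: 4.38
tool_pos: [0.5521, -0.0902, 0.2879]
tool_rot: [0.0, 2.443, -0.002]
contact_force: [0.8, 0.3, 1.0]
opening: 0.0851
```

Run:
```python
from h import *
goal([.553,-.09,.287],40)
snap('wrist','w2'); im=cv2.imread('pics/w2.png')
cv2.imwrite('pics/w2b.png',cv2.resize((255*(im/255.)**.5).astype(np.uint8),(800,600),interpolation=3))
print(proj('w2',[[.592,-.09,.275],[.592,-.09,.239],[.592,-.09,.223],[.598,-.09,.305]])*800/512)
```

```text
pos [ 0.5521 -0.0902  0.2879] shift [ 0.9  0.2 -0.9] rot [0.1 0.  0. ] F [0.8 0.3 1. ] q [-0.39 -0.4   2.12  0.34  0.79 -2.12] t 4.375 0.08513690279705524
[[401.03127837 521.15701799]
 [401.70144109 390.19670189]
 [401.9441846  342.76080929]
 [400.45198958 665.05914693]]
```

View pics/w2b.png

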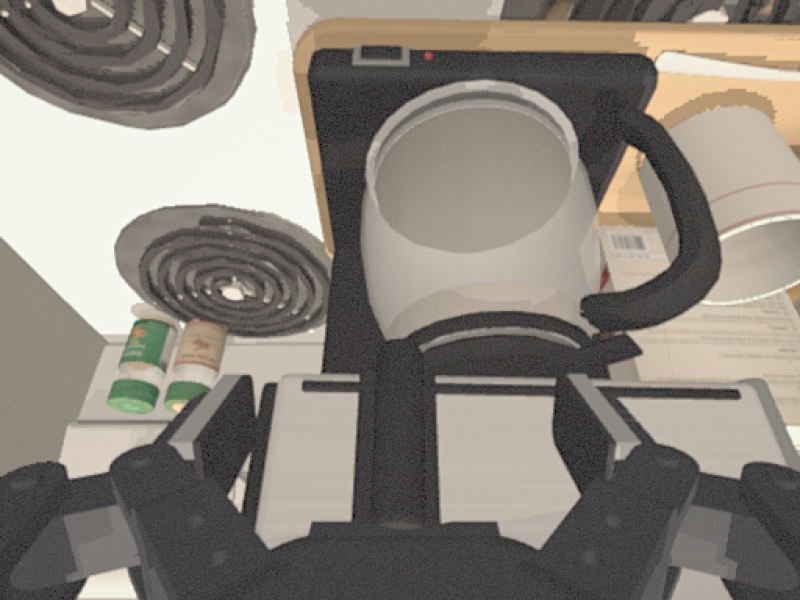

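The bar is centred between the open fingers at x≈400, with its foot at y≈342, as projected. Now I'll close the jaws.

Request:
{"fn": "arm_command", "kwargs": {"rows": "0 0 0 0 0 0; 0 0 0 0 0 0; 0 0 0 0 0 0; 0 0 0 0 0 0; 0 0 0 0 0 0; 0 0 0 0 0 0; 0 0 0 0 0 0; 0 0 0 0 0 0", "jaw": 0, "squeeze": 45}}

```text
t: 5.42
tool_pos: [0.5522, -0.0914, 0.2881]
tool_rot: [0.001, 2.443, -0.006]
contact_force: [0.2, -5.3, 0.1]
opening: 0.0127
```

Request:
{"fn": "arm_command", "kwargs": {"rows": "-0.5 -0.5 0 0 0 0; -1 -0.5 0 0 0 0; -1.5 -0.5 0 0 0 0; -2 -0.5 0 0 0 0; -2 -0.5 0 0 0 0; -2 -0.5 0 0 0 0"}}

```text
t: 6.18
tool_pos: [0.55, -0.0911, 0.2881]
tool_rot: [0.001, 2.443, -0.003]
contact_force: [-0.7, 5.4, 0.3]
opening: 0.0126
```

Request:
{"fn": "arm_command", "kwargs": {"rows": "-0.5 0 0 0 0 0; -1 0 0 0 0 0; -1.5 0 0 0 0 0; -2 0 0 0 0 0; -2 0 0 0 0 0; -2 0 0 0 0 0"}}

```text
t: 6.92
tool_pos: [0.5479, -0.0905, 0.2881]
tool_rot: [0.001, 2.444, -0.001]
contact_force: [-1.8, 5.9, 1.7]
opening: 0.0124
```

Request:
{"fn": "arm_command", "kwargs": {"rows": "-1 0.7 0 0 0 0; -2 0.7 0 0 0 0; -3 0.7 0 0 0 0; -4 0.7 0 0 0 0; -5 0.7 0 0 0 0; -5 0.7 0 0 0 0; -5 0.7 0 0 0 0"}}

```text
t: 7.8
tool_pos: [0.543, -0.0892, 0.288]
tool_rot: [-0.0, 2.443, 0.001]
contact_force: [2.8, 6.1, -0.7]
opening: 0.0123
```

The basket came out 9 mm with under 3 N, so it was not caught. Next I'll press it in gently, following the arc.

Request:
{"fn": "arm_command", "kwargs": {"rows": "1 -0.2 0 0 0 0; 2 -0.4 0 0 0 0; 3 -0.7 0 0 0 0; 4 -0.9 0 0 0 0; 5 -1.1 0 0 0 0; 6 -1.3 0 0 0 0; 7 -1.5 0 0 0 0; 8 -1.8 0 0 0 0; 9 -2 0 0 0 0; 9 -2 0 0 0 0; 9 -2 0 0 0 0"}}

```text
t: 9.18
tool_pos: [0.5522, -0.0917, 0.2881]
tool_rot: [0.002, 2.442, -0.001]
contact_force: [2.5, -2.9, -0.9]
opening: 0.0125
```

Request:
{"fn": "arm_command", "kwargs": {"rows": "0.5 -0.1 0 0 0 0; 1 -0.2 0 0 0 0; 1.5 -0.3 0 0 0 0; 1.5 -0.3 0 0 0 0; 1.5 -0.3 0 0 0 0"}}

```text
t: 9.8
tool_pos: [0.5538, -0.0921, 0.2882]
tool_rot: [0.002, 2.442, -0.001]
contact_force: [3.8, -1.4, -1.8]
opening: 0.0131
```

Request:
{"fn": "arm_command", "kwargs": {"rows": "0.5 -0.1 0 0 0 0; 1 -0.2 0 0 0 0; 1.5 -0.3 0 0 0 0; 1.5 -0.3 0 0 0 0; 1.5 -0.3 0 0 0 0"}}

```text
t: 10.42
tool_pos: [0.5552, -0.0924, 0.2882]
tool_rot: [0.002, 2.442, -0.001]
contact_force: [-4.1, -2.3, 1.3]
opening: 0.0129
```

Request:
{"fn": "arm_command", "kwargs": {"rows": "0.5 -0.1 0 0 0 0; 1 -0.2 0 0 0 0; 1.5 -0.3 0 0 0 0; 1.5 -0.3 0 0 0 0; 1.5 -0.3 0 0 0 0"}}

```text
t: 11.05
tool_pos: [0.5564, -0.0927, 0.2882]
tool_rot: [0.001, 2.443, -0.001]
contact_force: [-8.1, -1.9, 3.1]
opening: 0.0126
```

Request:
{"fn": "arm_command", "kwargs": {"rows": "0.5 -0.1 0 0 0 0; 1 -0.2 0 0 0 0; 1 -0.2 0 0 0 0; 1 -0.2 0 0 0 0"}}

```text
t: 11.55
tool_pos: [0.5569, -0.0928, 0.2882]
tool_rot: [-0.0, 2.445, -0.001]
contact_force: [-11.8, -1.6, 5.2]
opening: 0.0124
```

Request:
{"fn": "arm_command", "kwargs": {"rows": "0.5 -0.1 0 0 0 0; 1 -0.2 0 0 0 0; 1 -0.2 0 0 0 0; 1 -0.2 0 0 0 0"}}

```text
t: 12.05
tool_pos: [0.5573, -0.0929, 0.2884]
tool_rot: [-0.002, 2.447, -0.0]
contact_force: [-14.4, -1.0, 6.1]
opening: 0.0129
```

Request:
{"fn": "arm_command", "kwargs": {"rows": "0.5 -0.1 0 0 0 0; 1 -0.2 0 0 0 0; 1 -0.2 0 0 0 0; 1 -0.2 0 0 0 0"}}

```text
t: 12.55
tool_pos: [0.5575, -0.093, 0.2884]
tool_rot: [-0.003, 2.45, -0.0]
contact_force: [-16.2, -1.2, 6.7]
opening: 0.0129
```

Request:
{"fn": "arm_command", "kwargs": {"rows": "-0.5 0.1 0 0 0 0; -1 0.2 0 0 0 0; -1.5 0.3 0 0 0 0; -2 0.4 0 0 0 0; -2.5 0.5 0 0 0 0; -3 0.6 0 0 0 0; -3 0.6 0 0 0 0; -3 0.6 0 0 0 0"}}

```text
t: 13.55
tool_pos: [0.5547, -0.0924, 0.2885]
tool_rot: [-0.003, 2.449, 0.0]
contact_force: [2.7, -0.8, -1.4]
opening: 0.0124
```

Request:
{"fn": "arm_command", "kwargs": {"rows": "-0.5 0.1 0 0 0 0; -1 0.2 0 0 0 0; -1.5 0.3 0 0 0 0; -2 0.4 0 0 0 0; -2 0.4 0 0 0 0; -2 0.4 0 0 0 0"}}

```text
t: 14.3
tool_pos: [0.553, -0.0919, 0.2884]
tool_rot: [-0.002, 2.448, 0.0]
contact_force: [8.7, 0.3, -4.0]
opening: 0.0125
```

Request:
{"fn": "arm_command", "kwargs": {"rows": "-0.5 0.1 0 0 0 0; -1 0.2 0 0 0 0; -1.5 0.3 0 0 0 0; -1.5 0.3 0 0 0 0; -1.5 0.3 0 0 0 0; -1.5 0.3 0 0 0 0"}}

```text
t: 15.05
tool_pos: [0.552, -0.0917, 0.2884]
tool_rot: [-0.001, 2.447, 0.0]
contact_force: [11.1, -0.7, -4.9]
opening: 0.0122
```

Request:
{"fn": "arm_command", "kwargs": {"rows": "-0.8 0.1 0 0 0 0; -0.8 0.1 0 0 0 0; -0.8 0.1 0 0 0 0; -0.8 0.1 0 0 0 0; -0.8 0.1 0 0 0 0; -0.8 0.1 0 0 0 0; -0.8 0.1 0 0 0 0; -0.8 0.1 0 0 0 0"}}

```text
t: 16.05
tool_pos: [0.5517, -0.0916, 0.2883]
tool_rot: [0.001, 2.444, 0.0]
contact_force: [12.7, -0.4, -5.7]
opening: 0.0127
```

Request:
{"fn": "arm_command", "kwargs": {"rows": "-0.7 0 0 0 0 0; -0.7 0 0 0 0 0; -0.7 0 0 0 0 0; -0.7 0 0 0 0 0; -0.7 0 0 0 0 0; -0.7 0 0 0 0 0; -0.7 0 0 0 0 0; -0.7 0 0 0 0 0"}}

```text
t: 17.05
tool_pos: [0.5516, -0.0916, 0.2882]
tool_rot: [0.002, 2.442, 0.0]
contact_force: [13.1, -1.0, -4.9]
opening: 0.0127
```

The catch now holds a steady 13 N, and the bar stays put. I'll ease back to zero force, then let go.

Request:
{"fn": "arm_command", "kwargs": {"rows": "0.7 -0.1 0 0 0 0; 1.4 -0.3 0 0 0 0; 2.1 -0.4 0 0 0 0; 2.8 -0.6 0 0 0 0; 3.4 -0.7 0 0 0 0; 3.4 -0.7 0 0 0 0; 3.4 -0.7 0 0 0 0"}}

```text
t: 17.92
tool_pos: [0.5549, -0.0924, 0.2882]
tool_rot: [0.001, 2.443, -0.0]
contact_force: [-2.2, -3.3, 1.0]
opening: 0.0124
```

Request:
{"fn": "arm_command", "kwargs": {"rows": "0 0 0 0 0 0; 0 0 0 0 0 0; 0 0 0 0 0 0; 0 0 0 0 0 0; 0 0 0 0 0 0; 0 0 0 0 0 0; 0 0 0 0 0 0; 0 0 0 0 0 0", "jaw": 1.0}}

```text
t: 18.92
tool_pos: [0.5549, -0.0924, 0.2882]
tool_rot: [0.002, 2.443, -0.0]
contact_force: [-0.1, 0.0, -0.7]
opening: 0.0854
```

Request:
{"fn": "arm_command", "kwargs": {"rows": "-6 0 2 0 0 0; -14 0 4 0 0 0; -24 0 7 0 0 0; -36 0 10 0 0 0; -48 0 14 0 0 0; -60 0 17 0 0 0; -72 0 20 0 0 0; -85 0 24 0 0 0; -100 0 28 0 0 0; -110 0 32 0 0 0; -115 0 35 0 0 0; -115 0 35 0 0 0"}}

```text
t: 20.42
tool_pos: [0.4398, -0.0925, 0.3238]
tool_rot: [0.002, 2.442, -0.001]
contact_force: [0.3, -0.2, -0.1]
opening: 0.0857
```

Run:
```python
from h import *
goal([.44,-.09,.32],40)
snap('wrist','w3'); im=cv2.imread('pics/w3.png')
cv2.imwrite('pics/w3b.png',cv2.resize((255*(im/255.)**.5).astype(np.uint8),(800,600),interpolation=3))
```

```text
pos [ 0.4398 -0.0925  0.3238] shift [ 0.2  2.5 -3.8] rot [0.  0.1 0.1] F [ 0.3 -0.2 -0.1] q [-0.53 -0.79  2.3   0.38  1.04 -2.19] t 20.425 0.08566254324651583
```

View pics/w3b.png

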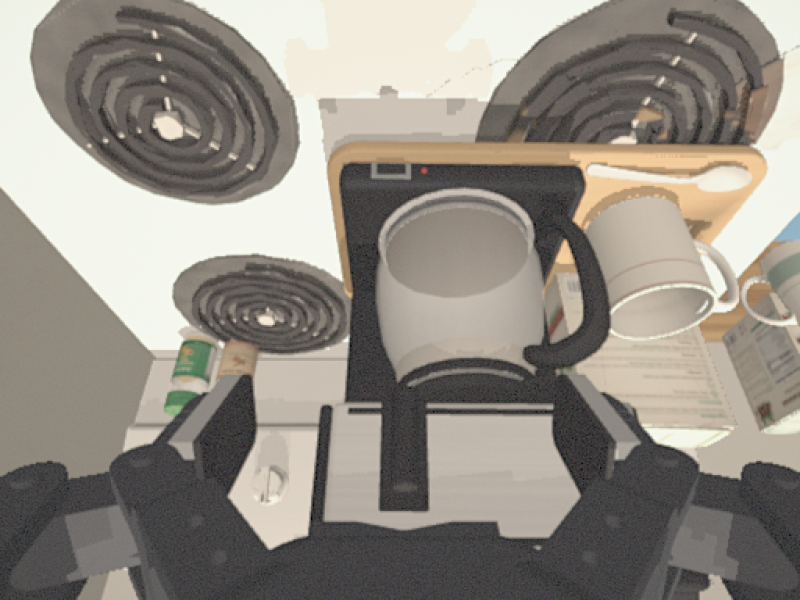

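The basket is flush and shut, with the bar at (403,450). The jug, mug, filter box and spoon are where they were, and the gripper is clear, so I'll hand in.

```bash
python3 -c "
from h import *
print(workorder.finish_job())"
```

```text
the job is handed in; nothing more can be done
None
```

The filter basket was not caught at the start. It is now latched and shut, and the job is handed in.

- **First tug:** I gripped the upright bar and pulled. It swung out about 9 mm at the bar with under 3 N.
- **Press home:** I pressed it back in small steps, up to about 16 N against the buffer, which is well below forcing.
- **Second tug:** It held. The force rose from about 9 N to 13 N and stayed at about 13 N for two seconds, with the bar still. It gave about 4 mm from the rest position.
- **Release:** I eased the force off, opened the jaws and backed the arm clear, with about 0 N measured on the tool. The clock read about 20 s.

In the last wrist picture the basket is shut, and the jug, mug, filter box and spoon look unmoved. I did not see or hear the click itself; I take it as caught from the held pull. The force readings wandered by about 3 N, and no check disagreed with the result.

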